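Sleeve the lens behind its bifold door

ROBOT

A 6-joint arm with a two-finger parallel gripper is mounted at the origin on the work surface. World frame = base frame: x ahead of the robot, y to its left, z up, the work surface at z = 0. Lengths are in m, angles in rad, forces in N, time in s.
With the tool pointing down it reaches from about 0.375 to 0.9 m from the base axis. Payload 3.1 kg.
Tool frame: the origin (TCP) lies midway between the tips of the shut fingers; the grasp point (between the pads) lies 19 mm behind it; x points along the fingers, z is the direction in which the jaws open and shut, and the axes are right-handed (so a half turn about x gives the same grasp; the last joint's range is limited). The gripper opens to 85 mm and grips with 20 to 120 N. Pads are 22 mm wide; open, the fingers measure 114 mm over their backs; the gripper's body (76 mm by 85 mm) begins 54 mm behind the grasp point. The pads swing forward as they close: fully open they stand 13 mm farther back than shut.
Start: joints at [-1.508, 0.527, 1.433, -0, 1.181, -0.178], TCP at [0.149, -0.607, 0.231] pointing down, gripper open.
Joint ranges: [-3.08, 3.08], [-0.75, 2.2], [0.22, 2.44], [-1.43, 4.57], [0, 2.65], [-2.85, 2.85]. Speed limits (rad/s): [2.79, 2.79, 3.14, 3.14, 3.14, 3.14].

INTERFACE

Orientations are given as a unit quaternion [x, y, z, w].
In Python, from station import status, snapshot, camera_params, ticket gives the robot as it stands.
- The arm moves only by the tool arm_command, never from a script. Its argument "series" is a list that holds one entry, the list of rows, each a list of 4 numbers: the shift along the tool's x, y, z in mm, then the turn about the tool's x in rad. A call has 1 to 10 rows; each row shifts and turns the commanded pose from where the row before left it, along the tool's axes as they then stand; what a row does not reach is not made up. A row lasts 1/10 s, in which the tool goes at most 50 mm and 8.59 degrees, less where a joint would pass 70% of its speed; a pose out of reach is approached as far as the arm can. A call is refused whole if a number of a shift passes 50 or a number of a turn 0.15, either way. A call with a gripper value outside its range is refused whole. "jaw" is the opening in per cent of the stroke, from 0 (shut) to 100 (fully open), set as the call begins (left out, the last holds). The fingers move at their own pace and stop on an object; "force" is the grip in N (left out, the last holds). Time passes only in rows, so rows that do not move let the fingers close. It gives the time, the measured TCP pose, the force and the opening at its end, in the units of the state.
- status.sense(): the state, without advancing time (a new reading comes with each control period).
- snapshot(name): name is "scene" or "top" or "wrist"; returns the picture (384x512x3 uint8, red, green, blue); there is no depth.
- camera_params(name): a dict with "fovy" (degrees; the focal length in pixels is half the picture's height over the tangent of half this angle, whatever the lens; pixels are square), "cx", "cy" (the principal point, pixels), "extrinsics" (4x4, takes a point from camera to world coordinates); the wrist camera has in their place "mount" (4x4, takes a point from camera to tool coordinates, whose origin is the TCP and whose axes are the tool frame's). Camera axes: x right, y down, z forward; pixel columns grow to the right and rows downward; lengths in m; the calibration is good to about 2 mm. A picture is of the moment at which its call begins: read the wrist's pose just before it. camera_params takes no time and is no camera call.
- ticket.sign_off(): hands the job in, once; it reports no verdict.
The state is a dict: "t": time; "q": joint angles; "qd": joint speeds; "tau": joint torques, N m; "tcp_pos": TCP position; "tool_rot": TCP orientation; "force": force on the tool from outside, world axes, zero at the start; "ft_torque": the same for the moment, N m; "finger_gap": opening from 0.0 (shut) to 1.0 (fully open).
Only numpy, scipy, OpenCV 4.12 (cv2) and the standard library are available. Lean on these libraries where they do the work, as an engineer would, in place of code of your own. Each camera call takes 0.05 s, during which the arm holds its last target. There are 200 camera calls.

TASK

Pull the bifold door of the lens bay by its handle until both panels are folded fully back, then push the orange protective sleeve over the lens barrel until it is fully home against the collar. Leave the door folded open and the sleeve on the barrel, and do not disturb the other things on the bench.

Things in the scene. Friction and masses are not known exactly. Their poses are not given: they have to be found in the camera images.
- bay: Lens bay: fixed open-topped blue housing, clear side panes, 310 mm wide, 240 deep, 180 high. Origin: on the table, midway along the door line. x points into the bay (square to the door line), y left looking in, z up. Door opening y -120 to +120 mm; floor 12 mm, track sill 17 mm high. White column behind the lens: 150 mm high, x 165 to 235, y -100 to +20 mm.
- door_pivot (a point): Fixed vertical pivot of the bifold door at the left jamb: bay x = 0, y = +120 mm, 18 mm above the table. Two blue panels, each 120 mm wide, 12 thick, from 19 to 175 mm above the table; hinge axes on their inner faces. Shut, they run from here along the door line (bay -y).
- door (a joint): Fold angle q (rad) of the panel at the pivot: 0 shut, 1.48 folded fully, both panels standing out from the left jamb towards bay -x. Starts shut or slightly ajar. No spring, no latch, 1 to 2 N at the handle; stays where left. The middle hinge lies 120*cos(q) mm along the door line from the pivot and 120*sin(q) mm out (bay -x).
- door_roller (a point): Foot of the lead panel's free edge, 19 mm above the table. It rolls along the sill on the door line, 240*cos(q) mm from the pivot at fold angle q, so the panels fold together. Axes turn with the lead panel.
- door_handle: Top centre (166 mm up) of the handle: upright round steel post, 12 mm diameter, 84 to 166 mm up, free top, 30 mm from the middle hinge on the lead panel; axis 40 mm off its outer face (gap 34 mm), bracket only at 84 to 96 mm up. At fold angle q it is 150*cos(q)+52*sin(q) mm along the door line from the pivot, 90*sin(q)+52*cos(q) mm out (bay -x).
- lens_tip (a point): Centre of the nose of the fixed black lens barrel, which lies level and points out towards the door: bay x = 60, y = -40 mm, 85 mm above the table. The barrel is 36 mm in diameter and 90 mm long; its first 12 mm taper to 24 mm at the nose. Axes as the bay's.
- lens_seat (a point): Centre of the steel collar's front face at the root of the barrel: bay x = 150, y = -40 mm, 85 mm above the table. The collar is 58 mm in diameter and stops the sleeve. Axes as the bay's. With the sleeve home, its middle is 60 mm in front of this point (bay x = 90 mm).
- sleeve: Rigid orange tube, loose, open at both ends, alike either way round: 120 mm long, 48 mm outside, 41 mm inside diameter (2.5 mm clearance all round on the barrel), 0.06 to 0.13 kg. Origin: its middle, on its axis; x runs along the tube (it may be rolled anyhow about x). Starts lying level on the cradle, axis 44 mm above the table.
- cradle: Fixed low black cradle with two aluminium rails under the sleeve, 100 mm long, 50 mm wide, 24 mm high; it stands to the left or the right of the bay. Origin: centre of its underside; x runs along the rails.
- pin_case: Bystander, loose: wooden pin-gauge case, 150 x 90 x 45 mm. Origin: centre of its underside.
- caliper: Bystander, loose: digital caliper lying flat, 200 mm long. Origin: centre of its underside.
- keypad: Bystander, loose: white hand-held keypad with blue keys, 160 x 85 x 20 mm. Origin: centre of its underside.
- flange: Bystander, loose: turned steel flange, 64 mm across, 34 mm high. Origin: centre of its underside.
- ring_gauge: Bystander, loose: dark steel ring gauge, 70 mm across, 22 mm high. Origin: centre of its underside.
- spray: Bystander, loose: blue cleaner bottle standing upright, 60 mm across, 160 mm high. Origin: centre of its underside.
- brush: Bystander, loose: lens brush lying flat, 180 mm long. Origin: on its underside, near its middle.
Things that resemble listed ones, but are neither listed nor needed, are in the scene too. Of the things like the sleeve, leave any that is purple or yellow; of the rest the larger one is meant.

How it is judged:
By the outcome, as a careful person would: the job done as asked, in the order asked, and still so for the second after the job is handed in, with the robot touching nothing.
It also fails if it takes over 70 s, if anything falls off the work surface, if the arm or the gripper's body presses on something with over 40 N, if the wrist force passes 120 N, or if a joint passes its speed limit or range.

## Working session

There is one attempt and no reset: what is moved stays moved. The work goes in short steps, Python scripts to look and compute and a tool call to move; the robot and the scene stay as the last step left them, time stands still between calls to the robot, and variables do not carry over. Pictures are saved under pics/ and viewed, about 8 in all and at most 12, crops included, and the job is handed in when it is done.

Besides the shell and the picture viewer there is one more tool, called after "Emit:" in YAML: its name, and indented under it one key for each argument. arm_command: Moves the arm, as the interface text tells. Its arguments: {"type":"object","properties":{"series":{"type":"array"},"jaw":{"type":"number"},"force":{"type":"number"}},"required":["series"]}

```bash
ls; mkdir -p pics
python3 - <<'E'
from station import status, snapshot, camera_params
import cv2,numpy as np
print(status.sense())
np.set_printoptions(precision=4,suppress=True)
for n in("scene","top","wrist"):
    print(n,camera_params(n))
for n in("scene","top"):
    im=snapshot(n)[:,:,::-1]; cv2.imwrite(f"pics/{n}0.png",cv2.resize(im,None,fx=1.5625,fy=1.5625,interpolation=cv2.INTER_CUBIC)); cv2.imwrite(f"{n}_raw0.png",im)
E
```

```text
pics
{'t': 0.0, 'q': array([-1.50846874e+00,  5.28488521e-01,  1.43392922e+00, -2.84779464e-05,
        1.18138492e+00, -1.78500685e-01]), 'qd': array([-0.00098065, -0.0005689 ,  0.0006274 ,  0.00072617,  0.00106036,
       -0.0009447 ]), 'tau': array([ 2.92249133e-03, -4.42343438e+01, -1.78024453e+01,  5.20840433e-05,
        8.44779366e-03,  1.84891185e-06]), 'tcp_pos': array([ 0.14904128, -0.60621888,  0.23031132]), 'tool_rot': array([ 0.43689198,  0.55696964, -0.43573707,  0.55591674]), 'force': array([ 1.54605156, -0.13324297,  0.44589373]), 'ft_torque': array([0.00345776, 0.01193665, 0.01207635]), 'finger_gap': 0.9941810547033885}
scene {'fovy': 55.827486936251645, 'cx': 257.4473655283872, 'cy': 196.07834722517595, 'extrinsics': array([[-0.5467,  0.4758, -0.689 ,  1.3199],
       [ 0.8371,  0.2918, -0.4627,  0.5623],
       [-0.0191, -0.8297, -0.5578,  0.7363],
       [ 0.    ,  0.    ,  0.    ,  1.    ]])}
top {'fovy': 45.191430837331794, 'cx': 259.7431816612549, 'cy': 195.4233391149515, 'extrinsics': array([[ 0.0303, -0.9956,  0.0882,  0.3887],
       [-0.9995, -0.0293,  0.0127,  0.0184],
       [-0.0101, -0.0885, -0.996 ,  1.6288],
       [ 0.    ,  0.    ,  0.    ,  1.    ]])}
wrist {'fovy': 63.156786308684104, 'cx': 257.686907418221, 'cy': 189.6980174124832, 'mount': array([[-0.0009, -0.2675,  0.9636, -0.1416],
       [-0.0008, -0.9636, -0.2675,  0.0662],
       [ 1.    , -0.001 ,  0.0006,  0.0004],
       [ 0.    ,  0.    ,  0.    ,  1.    ]])}
```

View pics/scene0.png

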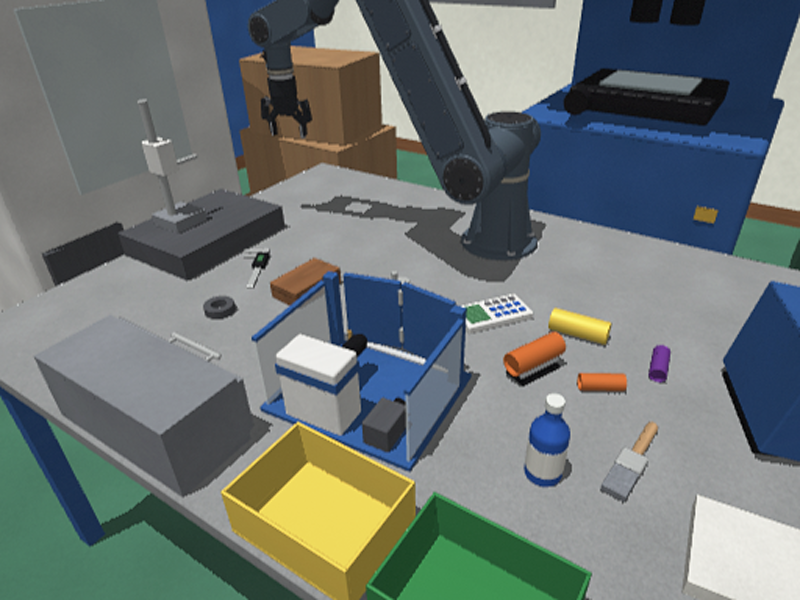

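View pics/top0.png

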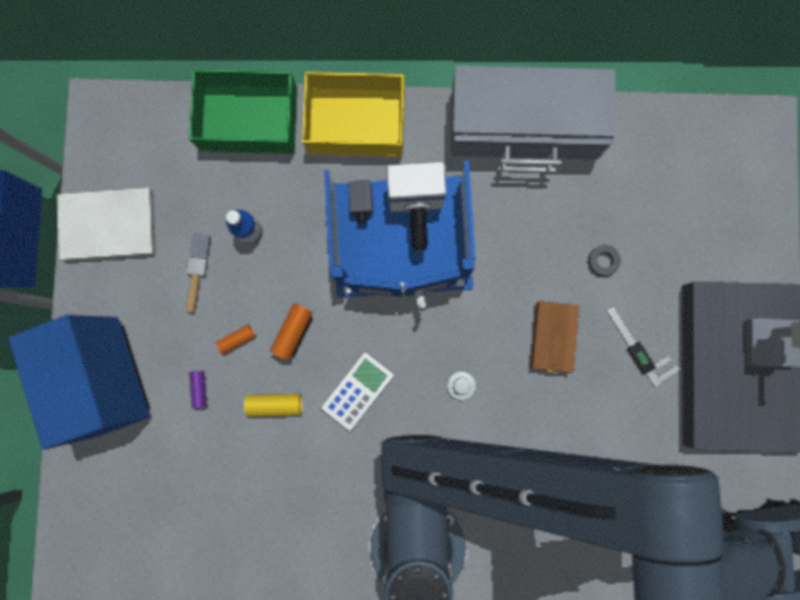

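The scene shows the bay ahead of the robot with its door on the robot's side and nearly shut. In the top view the handle is at about (421,301). The large orange sleeve is on its cradle at (292,332), left of the bay, with the small orange decoy at (236,340). The lens barrel is at (418,230).

```bash
cat > h.py <<'E'
import numpy as np,cv2
from scipy.spatial.transform import Rotation as R
from station import status,snapshot,camera_params
np.set_printoptions(precision=4,suppress=True)
def cam(n,s=None):
    p=camera_params(n); f=192/np.tan(np.radians(p["fovy"])/2)
    if n=="wrist":
        T=np.eye(4); T[:3,:3]=R.from_quat(s["tool_rot"]).as_matrix(); T[:3,3]=s["tcp_pos"]; T=T@p["mount"]
    else: T=np.array(p["extrinsics"])
    return f,p["cx"],p["cy"],T
def ray(c,u,v):
    f,cx,cy,T=c; d=T[:3,:3]@np.array([(u-cx)/f,(v-cy)/f,1]); return T[:3,3],d/np.linalg.norm(d)
def onz(c,u,v,z):
    o,d=ray(c,u,v); return o+d*(z-o[2])/d[2]
def proj(c,p):
    f,cx,cy,T=c; q=T[:3,:3].T@(np.asarray(p)-T[:3,3]); return np.array([f*q[0]/q[2]+cx,f*q[1]/q[2]+cy])
def two(c1,p1,c2,p2):
    o1,d1=ray(c1,*p1);o2,d2=ray(c2,*p2); A=np.c_[d1,-d2]; t=np.linalg.lstsq(A,o2-o1,rcond=None)[0]
    a,b=o1+t[0]*d1,o2+t[1]*d2; return (a+b)/2,np.linalg.norm(a-b)
def orange(im): # BGR -> largest blob minAreaRect
    h=cv2.cvtColor(im,cv2.COLOR_BGR2HSV); m=cv2.inRange(h,(4,150,60),(16,255,255))
    cs=sorted(cv2.findContours(m,0,2)[0],key=cv2.contourArea)[::-1]
    return [(cv2.minAreaRect(c),cv2.contourArea(c)) for c in cs[:3]]
def shot(name,out=None,crop=None,k=1.5625):
    s=status.sense(); im=cv2.cvtColor(snapshot(name),cv2.COLOR_RGB2BGR); 
    if out: 
        cv2.imwrite(out+"_raw.png",im); cv2.imwrite("pics/"+out+".png",cv2.resize(im,None,fx=k,fy=k,interpolation=cv2.INTER_CUBIC))
        np.save(out,np.r_[s["tcp_pos"],s["tool_rot"]])
    return im,s,cam(name,s)
E
python3 - <<'E'
from h import *
im=cv2.imread("top_raw0.png"); c=cam("top")
for r,a in orange(im):
    print(r,a,onz(c,*r[0],.05))
k=1.5625
for n,p,z in [("handle",(421,301),.166),("jambL",(338,270),.18),("jambR",(466,283),.18),("wallbackL",(327,172),.18),("wallbackR",(467,164),.18),("tip",(418,248),.085),("root",(418,206),.103),("hinge",(403,287),.175)]:
    print(n,onz(c,p[0]/k,p[1]/k,z))
print(R.from_quat(status.sense()["tool_rot"]).as_matrix())
E
```

```text
((186.3000030517578, 212.4000244140625), (13.416407585144043, 34.435447692871094), 26.56505012512207) 416.5 [0.4626 0.2886 0.05  ]
((150.40000915527344, 216.80001831054688), (8.049844741821289, 23.25510597229004), 63.43495178222656) 163.5 [0.4439 0.4112 0.05  ]
handle [0.528  0.0065 0.166 ]
jambL [0.5849 0.1767 0.18  ]
jambR [ 0.5659 -0.0833  0.18  ]
wallbackL [0.787  0.2072 0.18  ]
wallbackR [ 0.8117 -0.0797  0.18  ]
tip [0.6507 0.0156 0.085 ]
root [0.739  0.0183 0.103 ]
hinge [0.5546 0.0439 0.175 ]
[[-0.0001  0.9711  0.2385]
 [ 0.0019  0.2385 -0.9711]
 [-1.      0.0003 -0.0019]]
```

Emit:
arm_command:
  series:
    - [[-15, 30.5, -25.3, 0], [-15, 30.5, -25.3, 0], [-15, 30.5, -25.3, 0], [-15, 30.5, -25.3, 0], [-15, 30.5, -25.3, 0], [-15, 30.5, -25.3, 0], [-15, 30.5, -25.3, 0], [-15, 30.5, -25.3, 0], [-15, 30.5, -25.3, 0], [-15, 30.5, -25.3, 0]]
  jaw: 50

```text
t: 1.1
tcp_pos: [0.3854, -0.2868, 0.3816]
tool_rot: [0.436, 0.557, -0.436, 0.556]
force: [1.3, -0.7, 1.0]
finger_gap: 0.501
```

Emit:
arm_command:
  series:
    - [[0, 30.5, -25.3, 0.03], [0, 30.5, -25.3, 0.03], [0, 30.5, -25.3, 0.03], [0, 30.5, -25.3, 0.03], [0, 30.5, -25.3, 0.03], [0, 30.5, -25.3, 0.03], [0, 30.5, -25.3, 0.03], [0, 30.5, -25.3, 0], [0, 30.5, -25.3, 0], [0, 0, 0, 0]]

```text
t: 2.1
tcp_pos: [0.6309, -0.0258, 0.3798]
tool_rot: [0.492, 0.509, -0.491, 0.508]
force: [-0.8, 0.0, -0.5]
finger_gap: 0.5
```

Run:
```python
from h import *
im,s,c=shot("wrist","w1"); print(s["t"],s["tcp_pos"],s["q"],s["finger_gap"],s["force"]); print(R.from_quat(s["tool_rot"]).as_matrix())
```

```text
2.1 [ 0.6309 -0.0258  0.3798] [-0.2185  0.4148  1.2121  0.0018  1.5151  1.3168] 0.4998046240477009 [-0.7833  0.0195 -0.4768]
[[ 0.      0.9994  0.0355]
 [ 0.0018  0.0355 -0.9994]
 [-1.      0.0001 -0.0018]]
```

View pics/w1.png

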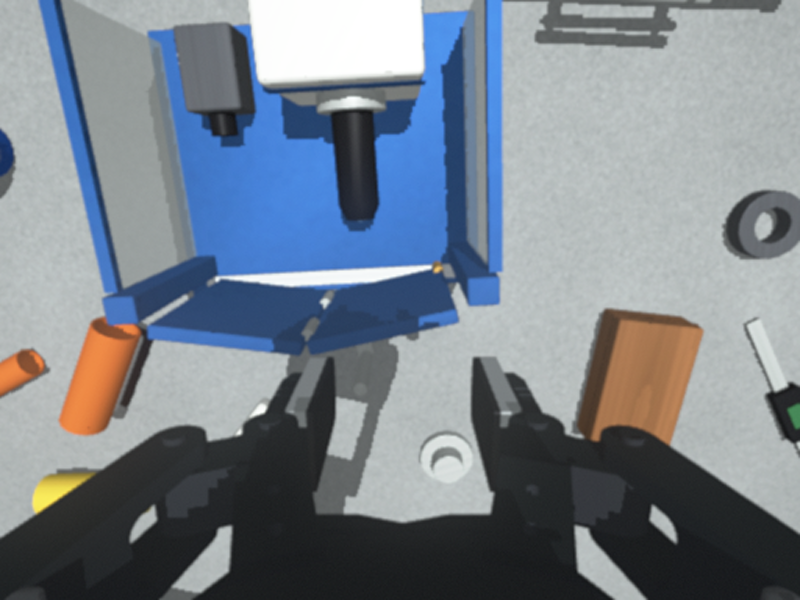

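The wrist view shows the lens barrel from its root at about (350,105) to its nose at about (358,215). The two dark-blue panels are ajar, with the middle hinge near (318,310). I'll fit the barrel axis and the positions of the jamb tops and the handle.

Run:
```python
from h import *
im=cv2.imread("w1_raw.png"); a=np.load("w1.npy"); c=cam("wrist",dict(tcp_pos=a[:3],tool_rot=a[3:])); k=1.5625
g=im.max(2); pts=[]
for v in range(76,128,2):
    w=np.where(g[v,200:260]<50)[0]+200
    if len(w)>8: pts.append(onz(c,(w[0]+w[-1])/2,v,.085)); 
    if v%8==4: print(v,w[0],w[-1])
P=np.array(pts); vx,vy,x0,y0=cv2.fitLine(P[:,:2].astype(np.float32),2,0,.01,.01).ravel()
if vx<0: vx,vy=-vx,-vy
print("axis",x0,y0,"yaw",np.degrees(np.arctan2(vy,vx)), "y at .65",y0+vy/vx*(.65-x0))
for n,p,z in [("nose low",(358,228),.073),("nose up",(359,207),.097),("collar fr",(350,112),.108),("jL",(105,295),.18),("jL2",(110,322),.18),("jR",(500,275),.18),("jR2",(498,303),.18),("hinge top",(300,353),.175),("leadend",(457,322),.175),("pivot end",(150,335),.175)]:
    print(n,onz(c,p[0]/k,p[1]/k,z))
for p in [(.528,.0065,.166)]: print("handle px",proj(c,p)*k)
t=cv2.imread("top_raw0.png"); cv2.imwrite("pics/crops.png",np.hstack([cv2.resize(t[95:205,200:310],(500,500),interpolation=cv2.INTER_CUBIC),cv2.resize(cv2.imread("scene_raw0.png")[160:250,200:310][:90,:90],(300,500))]))
```

```text
76 213 237
84 213 238
92 215 238
100 216 238
108 216 239
116 217 240
124 218 240
axis 0.7008886 0.01729576 yaw 5.511887 y at .65 0.012385088
nose low [0.6367 0.0148 0.073 ]
nose up [0.658 0.012 0.097]
collar fr [0.7334 0.0191 0.108 ]
jL [0.5962 0.1885 0.18  ]
jL2 [0.5756 0.1874 0.18  ]
jR [ 0.621  -0.0967  0.18  ]
jR2 [ 0.6001 -0.097   0.18  ]
hinge top [0.5538 0.0491 0.175 ]
leadend [ 0.5828 -0.0688  0.175 ]
pivot end [0.5645 0.1617 0.175 ]
handle px [356.6755 380.8003]
```

View pics/crops.png

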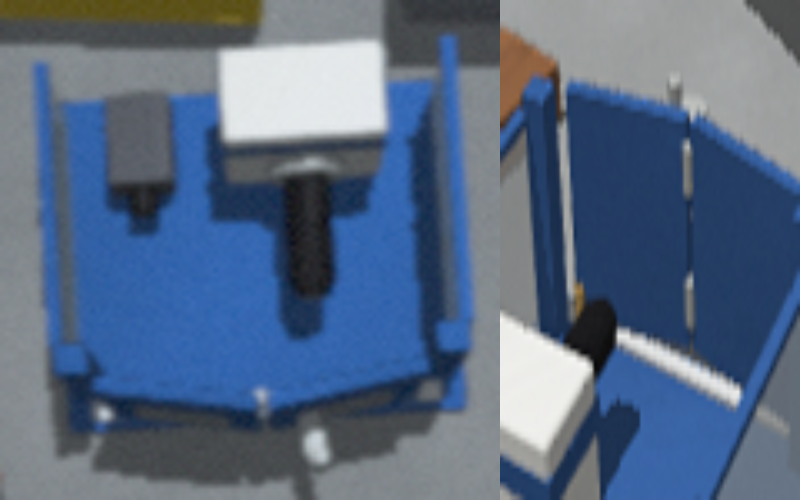

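Emit:
arm_command:
  series:
    - [[30, 0, 0, -0.09], [30, 0, 0, -0.09], [20, -24, -14, 0], [20, -24, -14, 0], [15, -24, -14, 0], [15, -24, -14, 0], [0, 0, 0, 0]]

```text
t: 2.85
tcp_pos: [0.5158, 0.0064, 0.2489]
tool_rot: [0.443, 0.553, -0.447, 0.546]
force: [0.1, 1.4, 0.3]
finger_gap: 0.497
```

Run:
```python
from h import *
im,s,c=shot("wrist","w2"); print(s["t"],s["tcp_pos"],s["q"],s["finger_gap"],s["force"]); print(R.from_quat(s["tool_rot"]).as_matrix()); print(proj(c,(.528,.0065,.166))*1.5625)
```

```text
2.85 [0.5158 0.0064 0.2489] [-0.2044  0.363   1.6751 -0.0003  1.1148  1.1561] 0.496946109363528 [0.0843 1.4206 0.2973]
[[-0.0111  0.9779  0.2089]
 [ 0.002   0.209  -0.9779]
 [-0.9999 -0.0105 -0.0043]]
[407.1708 278.289 ]
```

View pics/w2.png

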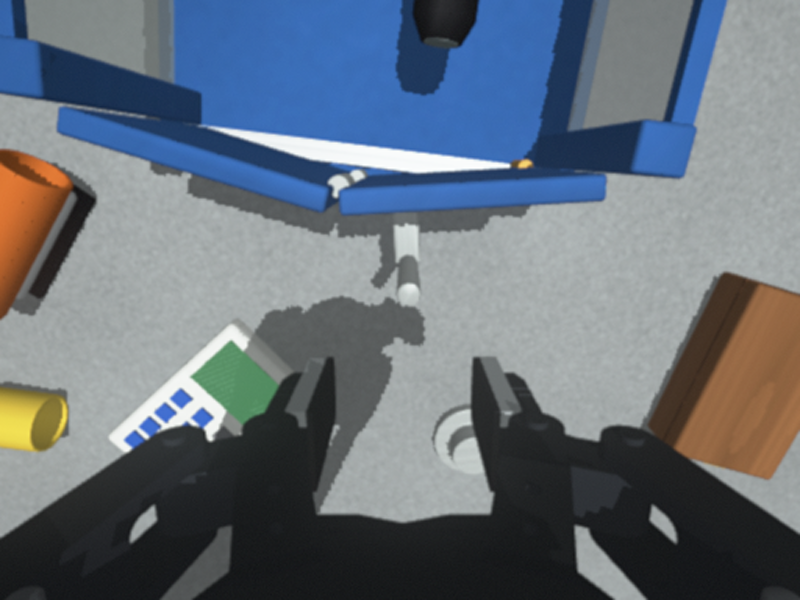

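The handle top is at (408,293), centred between the fingers. The lead panel runs level in the image, and the lens nose is at about (443,40).

Run:
```python
from h import *
a=np.load("w2.npy"); s=dict(tcp_pos=a[:3],tool_rot=a[3:]); c=cam("wrist",s);k=1.5625
h=onz(c,408/k,293/k,.166); print("handle",h,"hinge knuckle",onz(c,340/k,183/k,.172))
print("panel1 outer edge",onz(c,60/k,133/k,.175),onz(c,325/k,212/k,.175),"panel2",onz(c,342/k,214/k,.175),onz(c,605/k,200/k,.175))
Rm=R.from_quat(a[3:]).as_matrix(); print("tool delta mm",1000*(Rm.T@(np.array([h[0],h[1],.125])-a[:3])))
print("nose",onz(c,443/k,43/k,.075),onz(c,446/k,27/k,.085), "roller end tilt", Rm)
```

```text
handle [0.521  0.0046 0.166 ] hinge knuckle [0.5651 0.0445 0.172 ]
panel1 outer edge [0.561  0.1623 0.175 ] [0.5518 0.0484 0.175 ] panel2 [0.5525 0.041  0.175 ] [ 0.5822 -0.0694  0.175 ]
tool delta mm [123.8175   6.0578   3.3627]
nose [0.6486 0.0106 0.075 ] [0.6547 0.0111 0.085 ] roller end tilt [[-0.0111  0.9779  0.2089]
 [ 0.002   0.209  -0.9779]
 [-0.9999 -0.0105 -0.0043]]
```

Emit:
arm_command:
  series:
    - [[30, 3, 1.7, -0.05], [30, 3, 1.7, 0], [30, 0, 0, 0], [34, 0, 0, 0], [0, 0, 0, 0]]

```text
t: 3.4
tcp_pos: [0.5279, 0.0029, 0.1243]
tool_rot: [0.43, 0.563, -0.432, 0.558]
force: [-0.7, -0.1, 0.1]
finger_gap: 0.503
```

Emit:
arm_command:
  series:
    - [[0, 0, 0, 0], [0, 0, 0, 0], [0, 0, 0, 0], [0, 0, 0, 0], [0, 0, 0, 0], [0, 0, 0, 0]]
  jaw: 0
  force: 40

```text
t: 4.0
tcp_pos: [0.528, 0.0067, 0.1289]
tool_rot: [0.432, 0.562, -0.43, 0.559]
force: [-3.3, 10.4, -0.2]
finger_gap: 0.124
```

```bash
cat > plan.py <<'E'
from h import *
import sys
s=status.sense(); print(s["t"],s["tcp_pos"],s["finger_gap"],s["force"]); 
y=np.array([.0906]); yaw=np.radians(5.2); ux=np.array([np.cos(yaw),np.sin(yaw)]); uy=np.array([-ux[1],ux[0]])
def H(q): return -(150*np.cos(q)+52*np.sin(q))*uy-(90*np.sin(q)+52*np.cos(q))*ux
Rm=R.from_quat(s["tool_rot"]).as_matrix(); hd=np.arctan2(Rm[1,1],Rm[0,1]); print("heading",hd)
q0,q1,n=map(float,sys.argv[1:4]); rate=float(sys.argv[4]); n=int(n); qs=np.linspace(q0,q1,n+1)
for i in range(n):
    d=H(qs[i+1])-H(qs[i]); ty=np.array([np.cos(hd),np.sin(hd)]); tz=np.array([ty[1],-ty[0]])
    t=-rate*(qs[i+1]-qs[i]); print("[0, %.1f, %.1f, %.3f],"%(d@ty,d@tz,t),end=" "); hd-=t
E
python3 plan.py .17 1.48 20 1
```

```text
4.0 [0.528  0.0067 0.1289] 0.12363862832090794 [-3.2917 10.392  -0.2373]
heading 0.2589244660442506
[0, -5.2, 0.5, -0.066], [0, -4.8, -0.4, -0.066], [0, -4.3, -1.3, -0.066], [0, -3.6, -2.1, -0.066], [0, -2.8, -2.8, -0.066], [0, -2.0, -3.4, -0.066], [0, -1.1, -3.9, -0.066], [0, -0.1, -4.2, -0.066], [0, 0.9, -4.4, -0.066], [0, 1.9, -4.5, -0.066], [0, 2.9, -4.5, -0.066], [0, 4.0, -4.3, -0.066], [0, 4.9, -4.0, -0.066], [0, 5.9, -3.5, -0.065], [0, 6.7, -3.0, -0.066], [0, 7.5, -2.3, -0.065], [0, 8.2, -1.6, -0.066], [0, 8.8, -0.7, -0.065], [0, 9.3, 0.2, -0.065], [0, 9.6, 1.2, -0.066],
```

Emit:
arm_command:
  series:
    - [[0, -5.2, 0.5, -0.066], [0, -4.8, -0.4, -0.066], [0, -4.3, -1.3, -0.066], [0, -3.6, -2.1, -0.066], [0, -2.8, -2.8, -0.066], [0, -2.0, -3.4, -0.066]]

```text
t: 4.6
tcp_pos: [0.5058, 0.0089, 0.129]
tool_rot: [0.317, 0.633, -0.309, 0.634]
force: [4.7, 20.3, -4.5]
finger_gap: 0.126
```

Run:
```python
from h import *
im,s,c=shot("wrist","w3"); print(s["t"],s["tcp_pos"],s["q"],s["finger_gap"],s["force"])
```

```text
4.6 [0.5058 0.0089 0.129 ] [-0.2103  0.5249  1.8295  0.0155  0.783   0.6966] 0.12572541099623064 [ 4.6706 20.3155 -4.5272]
```

View pics/w3.png

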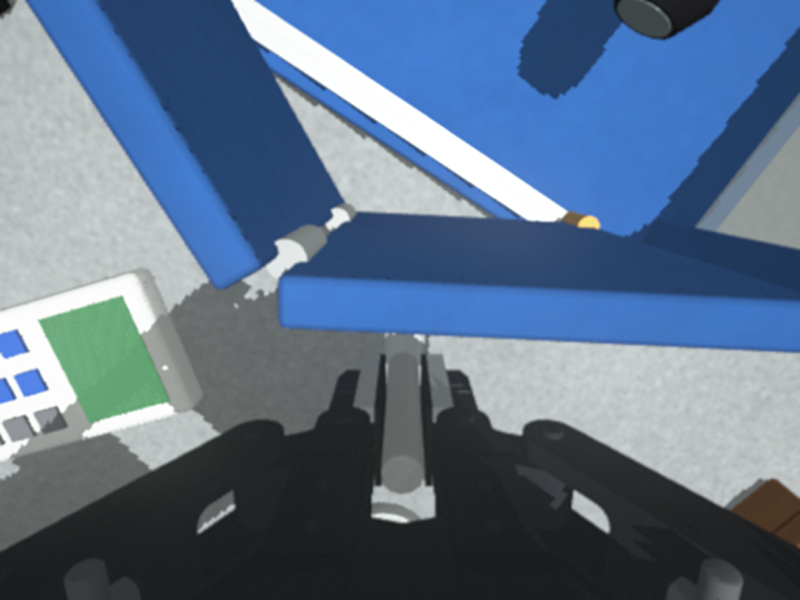

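The grip holds the post and the door is opening (q about 0.4). There is a side force of about 20 N, so I'll bias the path towards +y to relieve it.

Emit:
arm_command:
  series:
    - [[0, -0.3, -5.0, -0.066], [0, 0.7, -5.3, -0.066], [0, 1.7, -5.4, -0.066], [0, 2.6, -5.5, -0.066], [0, 0, 0, 0]]

```text
t: 5.15
tcp_pos: [0.4923, 0.022, 0.1289]
tool_rot: [0.225, 0.67, -0.225, 0.67]
force: [-4.1, -0.8, 0.3]
finger_gap: 0.124
```

```bash
python3 plan.py .825 1.48 10 1
```

```text
5.15 [0.4923 0.022  0.1289] 0.12392564930813622 [-4.0938 -0.7763  0.3008]
heading 0.9222342830995371
[0, 3.0, -4.5, -0.066], [0, 4.0, -4.3, -0.066], [0, 5.0, -3.9, -0.066], [0, 5.9, -3.5, -0.065], [0, 6.8, -2.9, -0.065], [0, 7.5, -2.3, -0.066], [0, 8.2, -1.5, -0.066], [0, 8.8, -0.7, -0.065], [0, 9.3, 0.3, -0.065], [0, 9.6, 1.2, -0.066],
```

Emit:
arm_command:
  series:
    - [[0, 3, -4.5, -0.066], [0, 4, -4.3, -0.066], [0, 5, -3.9, -0.066], [0, 5.9, -3.5, -0.066], [0, 6.8, -2.9, -0.066], [0, 7.5, -2.3, -0.066], [0, 8.2, -1.5, -0.066], [0, 8.8, -0.7, -0.066], [0, 9.3, 0.3, -0.066], [0, 9.6, 1.2, -0.066]]

```text
t: 6.15
tcp_pos: [0.4847, 0.0976, 0.1288]
tool_rot: [-0.004, 0.713, 0.004, 0.701]
force: [-18.9, 1.7, 15.0]
finger_gap: 0.128
```

Emit:
arm_command:
  series:
    - [[0, 3, 0, 0], [0, 3, 0, 0], [0, 0, 0, 0], [0, 0, 0, 0]]

```text
t: 6.55
tcp_pos: [0.4856, 0.102, 0.1287]
tool_rot: [-0.005, 0.712, 0.003, 0.702]
force: [-16.0, -5.7, 13.4]
finger_gap: 0.125
```

Run:
```python
from h import *
s=status.sense();print(R.from_quat(s["tool_rot"]).as_matrix())
for n in ["top"]:
    im,s,c=shot(n); cv2.imwrite("pics/top1.png",cv2.resize(im[90:240,160:340],None,fx=4,fy=4,interpolation=cv2.INTER_CUBIC)); cv2.imwrite("top1_raw.png",im)
```

```text
[[-0.0139 -0.0107  0.9998]
 [-0.0021  0.9999  0.0107]
 [-0.9999 -0.002  -0.0139]]
```

View pics/top1.png

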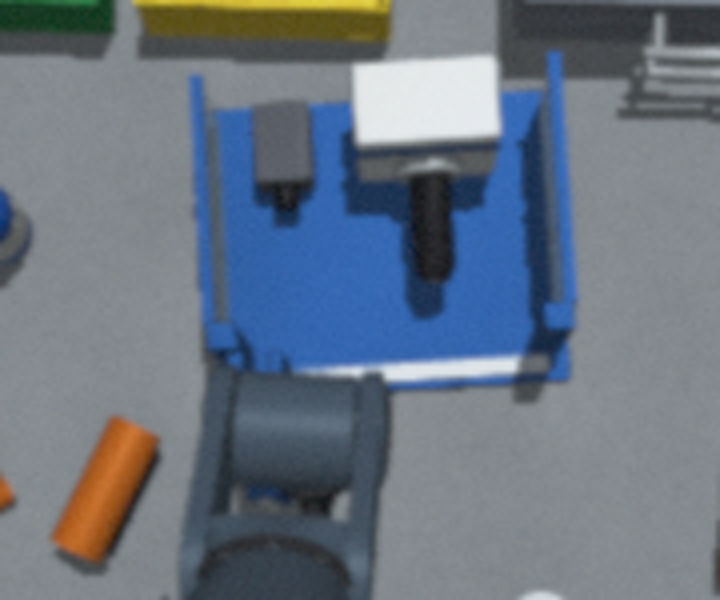

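Emit:
arm_command:
  series:
    - [[0, 4, -2, 0], [0, 4, -2, 0], [0, 0, 0, 0], [0, 0, 0, 0], [0, 0, 0, 0]]

```text
t: 7.1
tcp_pos: [0.4856, 0.1031, 0.1288]
tool_rot: [-0.01, 0.71, 0.001, 0.705]
force: [-10.2, -31.5, 6.8]
finger_gap: 0.126
```

The door is against its stop: 8 mm of command moved it only 1 mm, with the force rising to 31 N. I'll release and lift.

Emit:
arm_command:
  series:
    - [[0, 0, 0, 0], [0, 0, 0, 0], [0, 0, 0, 0], [0, 0, 0, 0], [-20, 0, 0, 0], [-40, 0, 0, 0], [-40, 0, 0, 0], [-40, 0, 0, 0], [-30, 0, 0, 0], [0, 0, 0, 0]]
  jaw: 45

```text
t: 8.1
tcp_pos: [0.4917, 0.1115, 0.3021]
tool_rot: [-0.004, 0.703, 0.004, 0.711]
force: [-0.2, -1.0, -0.1]
finger_gap: 0.449
```

Run:
```python
from h import *
im,s,c=shot("wrist","w4"); print(s["t"],s["tcp_pos"],s["q"],s["finger_gap"],s["force"]);print(R.from_quat(s["tool_rot"]).as_matrix())
for r,a in orange(im): print(r,a,onz(c,*r[0],.05))
```

```text
8.1 [0.4917 0.1115 0.3021] [ 0.0009  0.2746  1.6457  0.0003  1.2099 -0.0102] 0.4485090670024067 [-0.1813 -1.0023 -0.0749]
[[ 0.0113 -0.011   0.9999]
 [ 0.0003  0.9999  0.011 ]
 [-0.9999  0.0002  0.0113]]
((238.5, 21.0), (42.0, 103.0), 90.0) 2295.5 [0.4697 0.2679 0.05  ]
```

View pics/w4.png

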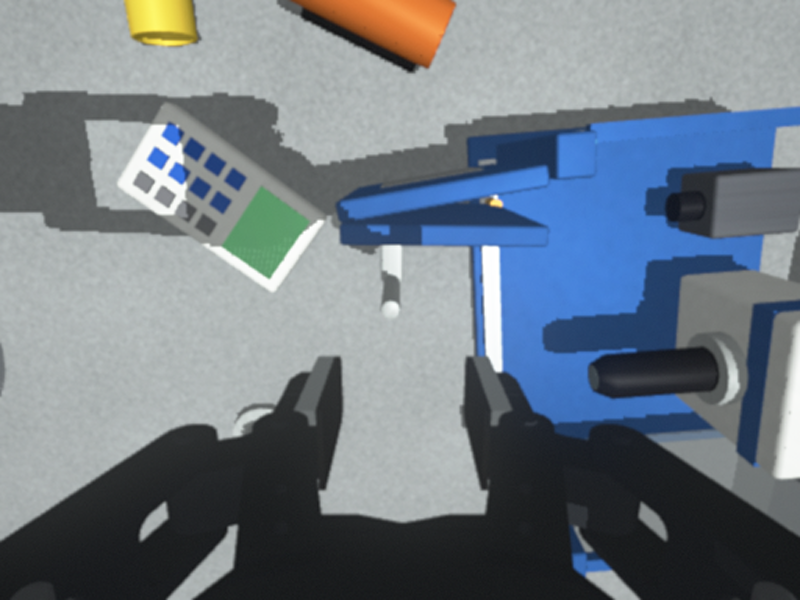

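The panels lie together along the left jamb, about 12° apart in the image, which matches the expected 10° at full fold. The handle top is at (390,310), and the sleeve is at the top of the frame, around (375,30). Next is the sleeve, with the jaw opened wider.

Emit:
arm_command:
  series:
    - [[0, 36, -6, 0], [0, 36, -6, 0], [0, 36, -6, 0], [0, 36, -6, 0], [0, 34, -6, 0], [10, 0, 0, -0.136], [10, 0, 0, -0.136], [10, 0, 0, -0.136], [10, 0, 0, -0.136], [10, 0, 0, -0.136]]
  jaw: 100

```text
t: 9.15
tcp_pos: [0.4555, 0.2885, 0.2449]
tool_rot: [-0.241, 0.666, 0.241, 0.663]
force: [-0.6, -0.5, -0.4]
finger_gap: 1.001
```

Emit:
arm_command:
  series:
    - [[10, 0, 0, -0.136], [0, 0, 0, -0.136], [0, 0, 0, -0.136], [0, 0, 0, 0], [0, 0, 0, 0], [0, 0, 0, 0]]

```text
t: 9.75
tcp_pos: [0.4564, 0.2885, 0.2367]
tool_rot: [-0.368, 0.604, 0.369, 0.603]
force: [-0.6, -0.3, 0.2]
finger_gap: 1.001
```

Run:
```python
from h import *
im,s,c=shot("wrist","w5"); print(s["t"],s["tcp_pos"],s["q"],s["finger_gap"],s["force"]);print(R.from_quat(s["tool_rot"]).as_matrix())
for r,a in orange(im): print(r,a,onz(c,*r[0],.05))
```

```text
9.75 [0.4564 0.2885 0.2367] [ 0.3566  0.407   1.6393  0.0001  1.0965 -0.7397] 1.0013678531529386 [-0.6164 -0.3307  0.1504]
[[-0.0012 -0.8895  0.457 ]
 [-0.0004  0.457   0.8895]
 [-1.      0.0009 -0.0009]]
((266.1634216308594, 174.6147918701172), (113.65324401855469, 42.541988372802734), 86.42366790771484) 4449.0 [0.4648 0.2924 0.05  ]
((361.8066101074219, 99.5518798828125), (28.885753631591797, 82.79135131835938), 34.38034439086914) 2220.5 [0.4398 0.4133 0.05  ]
```

View pics/w5.png

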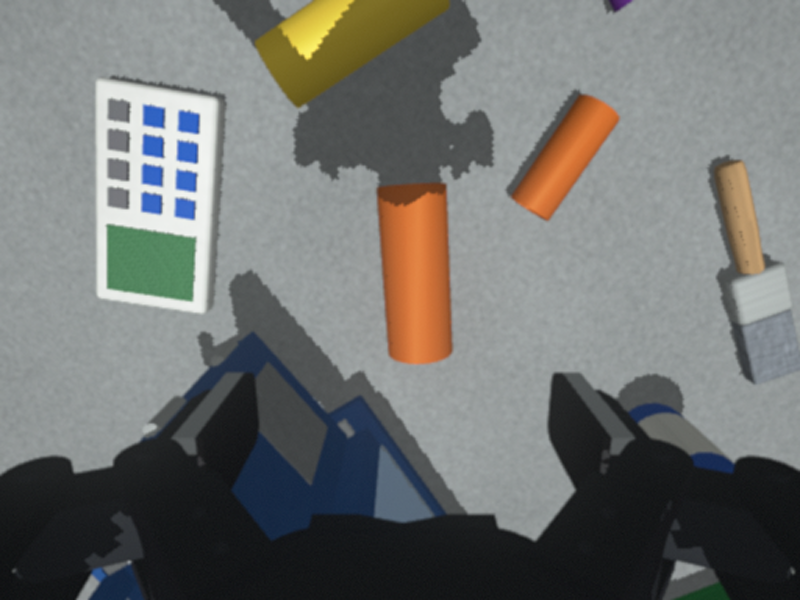

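The large orange sleeve runs from (412,190) to (421,360), nearly aligned with the tool. The decoy is clear at (565,155).

Run:
```python
from h import *
im=cv2.imread("w5_raw.png"); a=np.load("w5.npy"); c=cam("wrist",dict(tcp_pos=a[:3],tool_rot=a[3:])); k=1.5625
h=cv2.cvtColor(im,cv2.COLOR_BGR2HSV); m=cv2.inRange(h,(4,150,40),(16,255,255)); pts=[]
for v in range(130,222,4):
    w=np.where(m[v,230:300])[0]+230; pts.append(onz(c,(w[0]+w[-1])/2,v,.046))
P=np.array(pts)[:,:2]; vx,vy,x0,y0=cv2.fitLine(P.astype(np.float32),2,0,.01,.01).ravel(); d=np.array([vx,vy]); d*=np.sign(-d[0])
A=onz(c,413/k,184/k,.068)[:2]; B=onz(c,420/k,362/k,.044)[:2] # far end top rim; near end
o=np.array([x0,y0]); ea,eb=(A-o)@d,(B-o)@d; mid=o+d*(ea+eb)/2
print("dir",d,np.degrees(np.arctan2(d[1],d[0])),"len",ea-eb,"mid",mid)
Rm=R.from_quat(a[3:]).as_matrix(); print(1000*(Rm.T@(np.r_[mid,.031]-a[:3])), "turn", -(np.arctan2(d[1],d[0])-np.arctan2(Rm[1,1],Rm[0,1])))
```

```text
dir [-0.9146  0.4043] 156.15234 len 0.1293109779398181 mid [0.4685 0.2905]
[205.6923 -10.0289   7.4809] turn -0.05836120456923233
```

Emit:
arm_command:
  series:
    - [[35, -2.7, 3.7, -0.058], [35, -2.7, 3.7, 0], [35, 0, 0, 0], [35, 0, 0, 0], [30, 0, 0, 0], [25, 0, 0, 0], [15, 0, 0, 0], [0, 0, 0, 0], [0, 0, 0, 0]]

```text
t: 10.7
tcp_pos: [0.4651, 0.293, 0.0274]
tool_rot: [-0.386, 0.592, 0.386, 0.592]
force: [0.4, 0.4, 0.5]
finger_gap: 1.0
```

Emit:
arm_command:
  series:
    - [[0, 0, 0, 0], [0, 0, 0, 0], [0, 0, 0, 0], [0, 0, 0, 0], [0, 0, 0, 0], [0, 0, 0, 0], [0, 0, 0, 0]]
  jaw: 0
  force: 40

```text
t: 11.4
tcp_pos: [0.4658, 0.2936, 0.0288]
tool_rot: [-0.386, 0.591, 0.386, 0.593]
force: [-0.4, 1.9, 5.4]
finger_gap: 0.557
```

Run:
```python
from h import *
im,s,c=shot("wrist","w6"); print(s["t"],s["tcp_pos"],s["q"],s["finger_gap"],s["force"]);print(R.from_quat(s["tool_rot"]).as_matrix())
```

```text
11.4 [0.4658 0.2936 0.0288] [ 0.3592  0.7407  1.7631  0.0007  0.6346 -0.7972] 0.5569820793309072 [-0.3767  1.93    5.3797]
[[ 0.0028 -0.9151  0.4031]
 [ 0.0015  0.4031  0.9151]
 [-1.     -0.002   0.0025]]
```

View pics/w6.png

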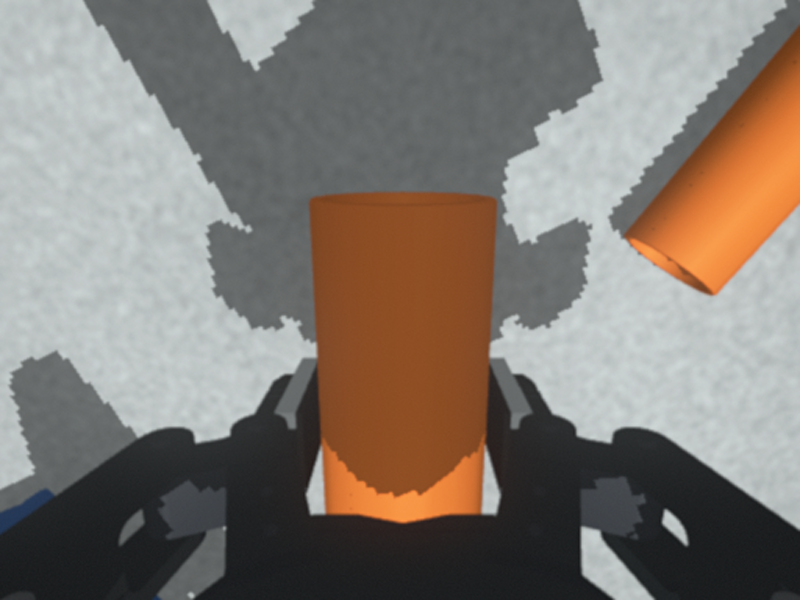

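The sleeve is gripped centrally (gap 47 mm) and aligned with the tool. I'll lift it and go to a viewing spot beside the barrel line.

Emit:
arm_command:
  series:
    - [[-20, 0, 0, 0], [-40, 0, 0, 0], [-40, 0, 0, 0], [-40, 0, 0, 0], [-40, 0, 0, 0], [-40, 0, 0, 0], [0, 0, 0, -0.126], [0, 0, 0, -0.126], [0, 0, 0, -0.126], [0, 0, 0, -0.127]]

```text
t: 12.45
tcp_pos: [0.4644, 0.2927, 0.2477]
tool_rot: [0.523, -0.476, -0.523, -0.476]
force: [1.0, -0.3, -0.5]
finger_gap: 0.552
```

Emit:
arm_command:
  series:
    - [[0, -11, -39, 0], [0, -11, -39, 0], [0, -11, -39, 0], [0, -11, -39, 0], [0, -11, -39, 0], [0, 0, 0, 0], [0, 0, 0, 0], [0, 0, 0, 0]]

```text
t: 13.25
tcp_pos: [0.5364, 0.1043, 0.2473]
tool_rot: [-0.522, 0.477, 0.522, 0.477]
force: [-0.2, 0.8, -0.5]
finger_gap: 0.553
```

Run:
```python
from h import *
a=np.load("w6.npy"); c=cam("wrist",dict(tcp_pos=a[:3],tool_rot=a[3:])); k=1.5625
Rm=R.from_quat(a[3:]).as_matrix(); print("rim in tool",1000*Rm.T@(onz(c,403/k,194/k,.068)-a[:3]),1000*Rm.T@(onz(c,(310+497)/2/k,203/k,.044)-a[:3]))
im,s,c=shot("wrist","w7"); print(s["t"],s["tcp_pos"],s["q"],s["finger_gap"],s["force"]);print(R.from_quat(s["tool_rot"]).as_matrix())
```

```text
rim in tool [-39.3184  62.2988  -0.6564] [-15.3105  58.5437  -0.5382]
13.25 [0.5364 0.1043 0.2473] [-0.0128  0.4027  1.6117  0.0005  1.1281 -1.6743] 0.5534607638328145 [-0.1836  0.7851 -0.4909]
[[-0.0009 -0.9959 -0.0904]
 [ 0.0004 -0.0904  0.9959]
 [-1.      0.0009  0.0005]]
```

View pics/w7.png

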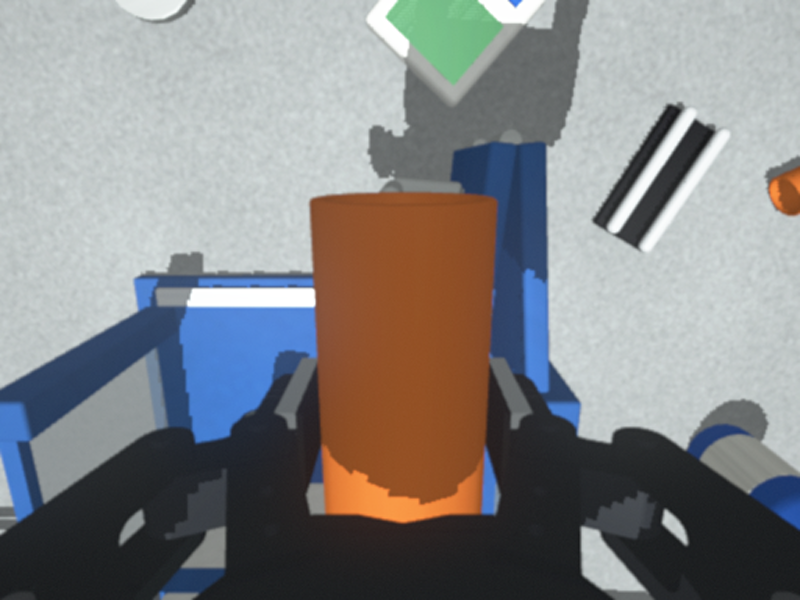

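In this heading the camera looks back toward the robot (sill, folded door, empty cradle), so the barrel is hidden. The sill lies level in the image, so the yaw of about 5.2° is right. I'll turn half a turn so the camera faces the barrel.

Emit:
arm_command:
  series:
    - [[0, 0, 0, 0.149], [0, 0, 0, 0.149], [0, 0, 0, 0.149], [0, 0, 0, 0.149], [0, 0, 0, 0.149], [0, 0, 0, 0.149], [0, 0, 0, 0.149], [0, 0, 0, 0.149], [0, 0, 0, 0.149], [0, 0, 0, 0.149]]

```text
t: 14.3
tcp_pos: [0.5365, 0.1052, 0.2473]
tool_rot: [-0.059, 0.705, 0.059, 0.705]
force: [-0.9, -0.8, -0.9]
finger_gap: 0.557
```

Emit:
arm_command:
  series:
    - [[0, 0, 0, 0.149], [0, 0, 0, 0.149], [0, 0, 0, 0.149], [0, 0, 0, 0.149], [0, 0, 0, 0.149], [0, 0, 0, 0.149], [0, 0, 0, 0.149], [0, 0, 0, 0.149], [0, 0, 0, 0.149], [0, 0, 0, 0.149]]

```text
t: 15.3
tcp_pos: [0.5365, 0.1052, 0.2474]
tool_rot: [0.434, 0.558, -0.434, 0.558]
force: [-0.6, 0.8, -0.9]
finger_gap: 0.549
```

Emit:
arm_command:
  series:
    - [[0, 0, 0, 0.149], [0, 0, 0, 0.013], [0, 0, 0, 0], [0, 0, 0, 0], [0, 0, 0, 0]]

```text
t: 15.8
tcp_pos: [0.5371, 0.1039, 0.2473]
tool_rot: [0.477, 0.522, -0.477, 0.522]
force: [0.1, 0.7, -1.2]
finger_gap: 0.553
```

Run:
```python
from h import *
im,s,c=shot("wrist","w8"); print(s["t"],s["tcp_pos"],s["q"],s["finger_gap"],s["force"]);print(R.from_quat(s["tool_rot"]).as_matrix())
```

```text
15.8 [0.5371 0.1039 0.2473] [-0.0132  0.4032  1.6107  0.      1.1278  1.466 ] 0.5532683428539933 [ 0.0797  0.6949 -1.2142]
[[-0.0001  0.9958  0.0915]
 [ 0.      0.0915 -0.9958]
 [-1.     -0.0001 -0.    ]]
```

View pics/w8.png

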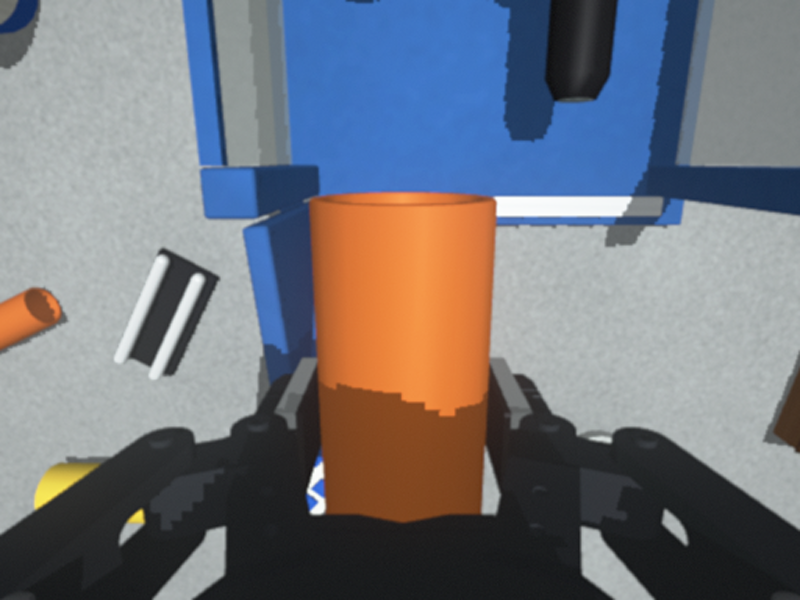

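The view shows the sleeve rim level at (403,200), the barrel at columns 550–615 and its nose at (576,98). I'll fit the barrel axis in tool axes. This was my 12th picture, so from here I go by numbers only.

Run:
```python
from h import *
im=cv2.imread("w8_raw.png"); a=np.load("w8.npy"); c=cam("wrist",dict(tcp_pos=a[:3],tool_rot=a[3:]))
Rm=R.from_quat(a[3:]).as_matrix(); T=lambda p:1000*Rm.T@(p-a[:3])
g=im.max(2); P=[]
for v in range(1,66,3):
    w=np.where(g[v,340:410]<60)[0]+340
    if len(w): print(v,w[0],w[-1],end="; ")
    if len(w)>10 and v<50: 
        P.append(T(onz(c,(w[0]+w[-1])/2,v,.085)))
P=np.array(P); fit=np.polyfit(P[:,1],P[:,2],1); print("\naxis z(tool) =",fit, "range y",P[0,1],P[-1,1])
for v in (63,65): print("nose low z.073",T(onz(c,368.5,v,.073)))
# sleeve axis in tool: orange edges
h=cv2.cvtColor(im,cv2.COLOR_BGR2HSV); m=cv2.inRange(h,(4,120,40),(18,255,255)); S=[]
for v in range(132,225,6):
    w=np.where(m[v,180:330])[0]+180; S.append(T(onz(c,(w[0]+w[-1])/2,v,a[2]+.0152+.004)))
S=np.array(S); print("sleeve z(tool)=",np.polyfit(S[:,1],S[:,2],1), "rim",T(onz(c,258,194/1.5625,a[2]+.0392)))
```

```text
1 352 393; 4 352 393; 7 352 393; 10 352 393; 13 352 392; 16 351 392; 19 351 392; 22 351 391; 25 351 391; 28 350 391; 31 350 390; 34 350 390; 37 350 390; 40 350 389; 43 349 389; 46 349 389; 49 349 388; 52 349 386; 55 351 384; 58 352 383; 61 353 381; 
axis z(tool) = [  0.002  100.3828] range y 151.2769602993693 112.97202686581255
nose low z.073 [174.3141 102.6251 105.5532]
nose low z.073 [174.3142 100.8614 105.7191]
sleeve z(tool)= [-0.003   0.7842] rim [-39.2045  59.764    0.8202]
```

Emit:
arm_command:
  series:
    - [[0, 0, 33, 0], [0, 0, 33, 0], [0, 0, 33.5, 0], [35, 0, 0, 0], [35, 0, 0, 0], [35, 0, 0, 0], [35, 0, 0, 0], [25, 0, 0, 0], [12.5, 0, 0, 0], [0, 0, 0, 0]]

```text
t: 16.85
tcp_pos: [0.5452, 0.0046, 0.0683]
tool_rot: [0.476, 0.523, -0.478, 0.521]
force: [-0.3, 0.6, -0.7]
finger_gap: 0.551
```

Run:
```python
from h import *
im,s,c=shot("wrist","w9"); print(s["t"],s["tcp_pos"],s["finger_gap"],s["force"]);a=np.load("w9.npy")
Rm=R.from_quat(a[3:]).as_matrix(); T=lambda p:1000*Rm.T@(p-a[:3])
h0=np.load("w8.npy"); R0=R.from_quat(h0[3:]).as_matrix(); print("moved in w8 tool",1000*R0.T@(a[:3]-h0[:3]))
print("nose expected px",proj(c,h0[:3]+R0@np.array([.1623,.102,.1003])))
g=im.max(2)
for v in range(0,130,6):
    w=np.where(g[v,180:340]<60)[0]+180
    if len(w)>5: print(v,w[0],w[-1],T(onz(c,(w[0]+w[-1])/2,v,.085))[2].round(1),end="; ")
h=cv2.cvtColor(im,cv2.COLOR_BGR2HSV); m=cv2.inRange(h,(4,120,40),(18,255,255))
print()
for v in range(110,225,12):
    w=np.where(m[v,150:360])[0]+150
    if len(w): print(v,w[0],w[-1],T(onz(c,(w[0]+w[-1])/2,v,a[2]+.019))[2].round(1),end="; ")
```

```text
16.85 [0.5452 0.0046 0.0683] 0.5510738163923004 [-0.3334  0.6076 -0.673 ]
moved in w8 tool [178.9955  -0.9328  99.636 ]
nose expected px [256.8425  -4.4639]
0 226 290 0.9; 
134 199 316 0.7; 146 200 315 0.7; 158 201 315 0.9; 170 201 315 0.9; 182 202 314 0.8; 194 202 314 0.8; 206 203 313 0.8; 218 203 312 0.6;
```

The sleeve and barrel agree laterally to within 0.2 mm. I'll advance.

Emit:
arm_command:
  series:
    - [[0, 10, 0, 0], [0, 10, 0, 0], [0, 10, 0, 0], [0, 6, 0, 0], [0, 0, 0, 0], [0, 0, 0, 0]]

```text
t: 17.5
tcp_pos: [0.5818, 0.0079, 0.0698]
tool_rot: [0.477, 0.522, -0.477, 0.522]
force: [-0.1, 0.4, -0.5]
finger_gap: 0.554
```

Run:
```python
from h import *
im,s,c=shot("wrist","w10"); print(s["t"],s["tcp_pos"],s["finger_gap"],s["force"]);a=np.load("w10.npy")
Rm=R.from_quat(a[3:]).as_matrix(); T=lambda p:1000*Rm.T@(p-a[:3])
g=im.max(2)
for v in range(0,130,6):
    w=np.where(g[v,180:340]<60)[0]+180
    if len(w)>5:
        f=c[0]; mid=T(onz(c,(w[0]+w[-1])/2,v,.085)); e=T(onz(c,w[0],v,.085))
        print(v,w[0],w[-1],mid.round(1)[1:],"halfw",(mid-e)[2].round(1),end="; ")
h=cv2.cvtColor(im,cv2.COLOR_BGR2HSV); m=cv2.inRange(h,(4,120,40),(18,255,255)); print("rim row",np.where(m[:,258])[0][:1], np.where(m[:,240])[0][:1])
```

```text
17.5 [0.5818 0.0079 0.0698] 0.5541479125976305 [-0.0879  0.3707 -0.4874]
0 210 307 [102.    1.1] halfw 17.4; 6 210 307 [100.1   1.1] halfw 17.5; 12 210 307 [98.1  1.1] halfw 17.6; 18 211 306 [96.2  1.1] halfw 17.3; 24 211 306 [94.2  1.1] halfw 17.4; 30 211 306 [92.2  1.1] halfw 17.5; 36 211 306 [90.2  1.1] halfw 17.5; 42 212 305 [88.1  1.1] halfw 17.3; 48 212 305 [86.1  1.1] halfw 17.3; 54 212 305 [84.   1.1] halfw 17.4; 60 212 305 [81.9  1.1] halfw 17.5; 66 212 304 [79.8  0.9] halfw 17.4; 72 213 304 [77.7  1.1] halfw 17.3; 78 215 302 [75.5  1.1] halfw 16.6; 84 218 298 [73.4  0.9] halfw 15.4; 90 221 295 [71.2  0.9] halfw 14.3; 96 224 292 [68.9  0.9] halfw 13.2; 102 227 289 [66.7  0.9] halfw 12.1; rim row [123] [123]
```

Emit:
arm_command:
  series:
    - [[0, 6, 0, 0], [0, 6, 0, 0], [0, 6, 0, 0], [0, 6, 0, 0], [0, 6, 0, 0], [0, 0, 0, 0], [0, 0, 0, 0]]

```text
t: 18.25
tcp_pos: [0.6118, 0.0105, 0.0697]
tool_rot: [0.477, 0.522, -0.477, 0.522]
force: [0.1, 1.2, -0.9]
finger_gap: 0.557
```

The sleeve has passed the taper with no contact force.

Emit:
arm_command:
  series:
    - [[0, 7, 0, 0], [0, 7, 0, 0], [0, 7, 0, 0], [0, 7, 0, 0], [0, 7, 0, 0], [0, 7, 0, 0], [0, 7, 0, 0], [0, 4, 0, 0], [0, 0, 0, 0], [0, 0, 0, 0]]

```text
t: 19.25
tcp_pos: [0.6644, 0.0152, 0.0697]
tool_rot: [0.477, 0.522, -0.477, 0.522]
force: [-0.7, 0.3, -0.8]
finger_gap: 0.553
```

Emit:
arm_command:
  series:
    - [[0, 3, 0, 0], [0, 3, 0, 0], [0, 3, 0, 0], [0, 0, 0, 0], [0, 0, 0, 0]]

```text
t: 19.75
tcp_pos: [0.6736, 0.016, 0.0698]
tool_rot: [0.477, 0.522, -0.477, 0.522]
force: [-0.8, -0.0, -0.8]
finger_gap: 0.551
```

Emit:
arm_command:
  series:
    - [[0, 2, 0, 0], [0, 2, 0, 0], [0, 2, 0, 0], [0, 0, 0, 0], [0, 0, 0, 0]]

```text
t: 20.25
tcp_pos: [0.6792, 0.0165, 0.0696]
tool_rot: [0.477, 0.522, -0.477, 0.522]
force: [-0.9, 0.3, -0.1]
finger_gap: 0.557
```

Emit:
arm_command:
  series:
    - [[0, 2, 0, 0], [0, 2, 0, 0], [0, 0, 0, 0], [0, 0, 0, 0]]

```text
t: 20.65
tcp_pos: [0.6791, 0.0166, 0.0691]
tool_rot: [0.474, 0.525, -0.479, 0.519]
force: [-8.8, -2.6, 3.8]
finger_gap: 0.554
```

Contact came at 133 mm of advance, against 132 expected at the collar. I'll press a little more to confirm.

Emit:
arm_command:
  series:
    - [[0, 2, 0, 0], [0, 2, 0, 0], [0, 0, 0, 0], [0, 0, 0, 0]]

```text
t: 21.05
tcp_pos: [0.679, 0.0167, 0.0688]
tool_rot: [0.472, 0.527, -0.482, 0.517]
force: [-16.6, -3.6, 7.8]
finger_gap: 0.552
```

Run:
```python
from h import *
im,s,c=shot("wrist","w11"); print(s["t"],s["tcp_pos"],s["force"],s["ft_torque"])
h=cv2.cvtColor(im,cv2.COLOR_BGR2HSV); m=cv2.inRange(h,(4,120,40),(18,255,255))
for u in (235,258,280):
    r=np.where(m[:,u])[0][0]; print(u,"rim row",r,"above:",im[max(r-14,0):r+2:2,u].tolist())
```

```text
21.05 [0.679  0.0167 0.0688] [-16.6271  -3.6443   7.7541] [-0.6508  2.3491 -0.1008]
235 rim row 136 above: [[182, 184, 178], [183, 185, 178], [183, 185, 179], [181, 185, 179], [181, 185, 179], [182, 185, 178], [151, 153, 150], [55, 101, 186]]
258 rim row 136 above: [[198, 201, 194], [196, 200, 193], [193, 197, 190], [193, 194, 188], [190, 193, 187], [189, 191, 185], [171, 173, 169], [58, 86, 140]]
280 rim row 136 above: [[190, 192, 185], [188, 190, 184], [187, 189, 183], [186, 188, 182], [185, 187, 182], [184, 186, 181], [153, 155, 154], [48, 72, 118]]
```

The sleeve rim meets the steel collar with no barrel showing between them. I'll relax the push, open and lift away.

Emit:
arm_command:
  series:
    - [[0, -5, 0, 0], [0, 0, 0, 0]]

```text
t: 21.3
tcp_pos: [0.6791, 0.0167, 0.0688]
tool_rot: [0.475, 0.524, -0.479, 0.52]
force: [-6.1, -1.9, -0.3]
finger_gap: 0.551
```

Emit:
arm_command:
  series:
    - [[0, 0, 0, 0], [0, 0, 0, 0], [0, 0, 0, 0], [0, 0, 0, 0], [0, 0, 0, 0], [-15, 0, 0, 0], [-25, 0, 0, 0], [-35, 0, 0, 0], [-40, 0, 0, 0], [-40, 0, 0, 0]]
  jaw: 85

```text
t: 22.3
tcp_pos: [0.6825, 0.0169, 0.2274]
tool_rot: [0.477, 0.522, -0.477, 0.522]
force: [0.2, 0.7, 0.5]
finger_gap: 0.852
```

Emit:
arm_command:
  series:
    - [[-30, -40, 0, 0], [-30, -40, 0, 0], [0, -40, 0, 0], [0, 0, 0, 0], [0, 0, 0, 0]]

```text
t: 22.8
tcp_pos: [0.5628, 0.0061, 0.2864]
tool_rot: [0.478, 0.521, -0.477, 0.523]
force: [0.8, -0.2, 0.7]
finger_gap: 0.85
```

Run:
```python
from h import *
im,s,c=shot("wrist","w12"); print(s["t"],s["tcp_pos"],s["force"],s["finger_gap"])
yaw=np.radians(5.2); ux=np.array([np.cos(yaw),np.sin(yaw)]);uy=np.array([-ux[1],ux[0]]); tip=np.array([.648,.0127]); O=tip-.06*ux+.04*uy
def B(p): return ((p[:2]-O)@ux*1000).round(1),((p[:2]-O)@uy*1000).round(1)
h=cv2.cvtColor(im,cv2.COLOR_BGR2HSV); m=cv2.inRange(h,(4,120,40),(18,255,255))
cs=sorted(cv2.findContours(m,0,2)[0],key=cv2.contourArea)[::-1][:2]
for q in cs: print(cv2.boundingRect(q),cv2.contourArea(q))
q=cs[0]; x,y,w,hh=cv2.boundingRect(q); u=x+w/2
print("sleeve far end",B(onz(c,u,y,.106)),"near end",B(onz(c,u,y+hh,.106)))
print("expected handle px q=1.48",proj(c,np.r_[O+.12*uy-.0654*uy-.0943*ux,.166]), "shown at rows/cols bright?")
for n in("top",):
    im2,_,ct=shot(n,"top2"); print([ (r[0],a,B(onz(ct,*r[0],.106))) for r,a in orange(im2)])
    d=cv2.absdiff(im2,cv2.imread("top_raw0.png")).max(2); 
    cs=[cv2.boundingRect(z)+(int(cv2.contourArea(z)),) for z in cv2.findContours(cv2.morphologyEx((d>45).astype(np.uint8),2,np.ones((3,3))),0,2)[0] if cv2.contourArea(z)>6]; print("changed",cs)
    print("handle px top", proj(ct,np.r_[O+.12*uy-.0654*uy-.0943*ux,.166]))
```

```text
22.8 [0.5628 0.0061 0.2864] [ 0.7666 -0.1684  0.7093] 0.8502361102150817
(418, 184, 94, 110) 6320.0
(235, 0, 47, 117) 5085.5
sleeve far end (np.float64(-42.3), np.float64(-260.8)) near end (np.float64(-176.2), np.float64(-284.1))
expected handle px q=1.48 [155.616  255.4941] shown at rows/cols bright?
[((150.20001220703125, 216.90000915527344), 165.5, (np.float64(-110.7), np.float64(362.4))), ((267.0, 138.0), 96.5, (np.float64(129.6), np.float64(-39.6)))]
changed [(242, 366, 4, 6, 12), (290, 361, 18, 23, 312), (266, 349, 5, 8, 27), (242, 322, 10, 10, 55), (269, 279, 243, 105, 17862), (174, 195, 25, 38, 485), (234, 190, 4, 9, 21), (138, 179, 153, 205, 12094), (233, 133, 60, 70, 2246)]
handle px top [241.8817 205.0679]
```

Emit:
arm_command:
  series:
    - [[-20, 0, 40, 0], [-20, 0, 40, 0], [0, 0, 40, 0], [0, 0, 40, 0], [0, 0, 0, 0], [0, 0, 0, 0], [0, 0, 0, 0]]

```text
t: 23.6
tcp_pos: [0.5779, -0.1526, 0.3243]
tool_rot: [0.477, 0.522, -0.477, 0.522]
force: [0.3, 0.3, 0.1]
finger_gap: 0.853
```

Run:
```python
from h import *
im,s,c=shot("wrist","w13"); print(s["t"],s["tcp_pos"],s["force"])
yaw=np.radians(5.2); ux=np.array([np.cos(yaw),np.sin(yaw)]);uy=np.array([-ux[1],ux[0]]); O=np.array([.648,.0127])-.06*ux+.04*uy
B=lambda p:(((p[:2]-O)@ux*1000).round(1),((p[:2]-O)@uy*1000).round(1))
h=cv2.cvtColor(im,cv2.COLOR_BGR2HSV); m=cv2.inRange(h,(4,120,40),(18,255,255))
for q in sorted(cv2.findContours(m,0,2)[0],key=cv2.contourArea)[::-1][:3]:
    bx=cv2.boundingRect(q); lo=q[q[:,0,1].argmax()][0]; hi=q[q[:,0,1].argmin()][0]; print(bx,cv2.contourArea(q),"near",B(onz(c,*lo,.106)),"far",B(onz(c,*hi,.106)))
hd=np.r_[O+.12*uy-.0654*uy-.0943*ux,.166]; print("handle exp wrist",proj(c,hd))
im2,_,ct=shot("top","top3"); print("top handle exp",proj(ct,hd))
h=cv2.cvtColor(im2,cv2.COLOR_BGR2HSV); w=cv2.inRange(h,(0,0,170),(180,60,255)); w[:185]=0;w[235:]=0;w[:,:215]=0;w[:,265:]=0
for q in cv2.findContours(w,0,2)[0]: print("white",cv2.boundingRect(q),cv2.contourArea(q))
b=cv2.inRange(h,(100,120,20),(125,255,255)); b[:188]=0;b[240:]=0;b[:,:190]=0;b[:,290:]=0
for q in cv2.findContours(b,0,2)[0]:
    if cv2.contourArea(q)>15: print("blue",cv2.minAreaRect(q),B(onz(ct,*cv2.minAreaRect(q)[0],.175)))
for q in [1.48,1.40,1.3]: print(q,proj(ct,np.r_[O+.12*uy-.12*np.cos(q)*uy-.12*np.sin(q)*ux,.175]),proj(ct,np.r_[O+.12*uy-(.15*np.cos(q)+.052*np.sin(q))*uy-(.09*np.sin(q)+.052*np.cos(q))*ux,.166]))
```

```text
23.6 [ 0.5779 -0.1526  0.3243] [0.3073 0.2846 0.0563]
(89, 0, 57, 116) 4905.0 near (np.float64(28.6), np.float64(-51.4)) far (np.float64(143.1), np.float64(-26.7))
(306, 181, 81, 97) 4074.5 near (np.float64(-176.1), np.float64(-292.6)) far (np.float64(-47.9), np.float64(-282.4))
handle exp wrist [ 14.2832 238.5332]
top handle exp [241.8817 205.0679]
white (226, 226, 20, 9) 59.5
white (232, 204, 12, 5) 27.5
white (234, 185, 24, 2) 7.5
white (225, 185, 2, 2) 1.0
blue ((223.59071350097656, 201.49588012695312), (27.65326499938965, 14.030967712402344), 87.39744567871094) (np.float64(-80.1), np.float64(111.3))
1.48 [224.9529 213.8856] [241.8783 205.082 ]
1.4 [227.9408 213.3063] [245.5001 205.8625]
1.3 [231.5965 212.25  ] [249.794  206.5761]
```

```bash
python3 -c "
from station import ticket; print(ticket.sign_off())"
```

```text
the job is handed in; nothing more can be done
None
```

The door is folded fully back and the orange sleeve is home against the collar. I handed the job in at about 24 s of robot time, with the gripper open and clear of everything.

- **Door:** I pulled it by the handle until it hit its stop: 8 mm more command moved it only 1 mm, with 31 N on the wrist. In the last top picture the handle is where it should be at a fold of about 1.48 rad, to within about a pixel.
- **Sleeve:** I slid the larger orange tube onto the barrel with no contact force until it met the collar at 133 mm of advance (132 expected), then pressed to 17 N. No black barrel showed between the sleeve rim and the collar. After release, the outer end measured bay x = 28.6 mm, where 30 mm is home.
- **Disagreements:**
  - While I gripped the handle, the tool sat about 7 mm in x from where the picture put it, but the grip held.
  - Side force reached about 20 N partway through the pull, so I corrected the path.
  - The sleeve rim shifted a little in the wrist picture during the final press, because the tool tilted or slipped slightly.
- **Bystanders:** None was touched as far as I could tell. My before-and-after comparison of the top pictures could not confirm this for all of them, because the arm covered part of the view.

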